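# Knock down the stop peg and close up the row of paint tins

### The job

A sprung red stop peg stands in the gap of the tin rack and keeps the two waiting paint tins out. Take the mallet and knock the peg down flush with the board with a brisk blow of the mallet's face (a slow push does not count), stand the mallet upright again with its head on the round cork mat, and slide the two waiting tins into the gap so that all four tins stand in one neat row against the back rail. Do not tip any tin over, and leave the brush jar and the two paint dishes alone.

Things in the scene. Friction and masses are not known exactly. Their poses are not given: they have to be found in the camera images.
- rack: fixed plywood board, 12 mm thick, with a white back rail and end cheeks that rise 36 mm above it. Origin on the table under the middle of the row, x towards the rail (away from the robot), y along the rail. Board: x -200 to 60, y -172 to 172 mm; rail's front face at x = 38; cheeks at x -62 to 38, inner faces at y = +-160. Two tins wait at x -160 to -130, y +-50 to 75
- row (a point): middle of the row on the board's upper face (12 mm above the table), axes as the rack's; a tin touching the rail has x = 0 here. Four tins fill the 320 mm between the cheeks with 16 mm to spare; two stand at the ends, y about +-120 mm; the gap takes the other two, y about +-40 mm
- stop_peg (a joint): red round peg, 24 mm diameter, held by a spring clip (8 to 10 N moves it; it stays where it is left), standing out of the board at x = -20, y = 0 mm of the row. Value in m, how far it is pushed down: 0 = standing 30 mm above the board, 0.030 = flush with it, stop at 0.0315
- peg_top (a point): centre of the peg's upper face, moves with the peg
- mallet: rubber mallet, 0.42 kg: upright black cylindrical head, 56 mm diameter, 80 mm tall, standing on its flat striking face; level wooden handle, 22 mm wide, 26 mm tall, centre line 50 mm above the striking face, reaching along -x to 172 mm from the head's axis. Origin at the centre of the striking face (underside), z up
- mallet_grip (a point): grip point in the middle of the handle's section, 55 mm from the head's axis towards the handle's end, 50 mm above the striking face; axes as the mallet's
- mat: fixed round cork mat, 140 mm diameter, 4 mm thick; origin at the centre of its underside, on the table. The mallet's head stands on it at the start
- tin_blue: closed round paint tin with a blue band, 76 mm diameter, 75 mm tall, about 0.4 kg; origin at the centre of its underside, z up. Any of the four tins may be one of the two waiting or one of the two already in the row
- tin_yellow: closed round paint tin with a yellow band, 76 mm diameter, 75 mm tall, about 0.4 kg; origin at the centre of its underside, z up. Any of the four tins may be one of the two waiting or one of the two already in the row
- tin_green: closed round paint tin with a green band, 76 mm diameter, 75 mm tall, about 0.4 kg; origin at the centre of its underside, z up. Any of the four tins may be one of the two waiting or one of the two already in the row
- tin_orange: closed round paint tin with an orange band, 76 mm diameter, 75 mm tall, about 0.4 kg; origin at the centre of its underside, z up. Any of the four tins may be one of the two waiting or one of the two already in the row
- brush_jar: bystander: green glass jar with three brushes, 74 mm diameter, 180 mm tall with the brushes; origin at the centre of its underside
- dish_purple: bystander: white dish with purple paint, 76 mm diameter, 28 mm tall; origin at the centre of its underside
- dish_red: bystander: white dish with red paint, 76 mm diameter, 28 mm tall; origin at the centre of its underside

How it is judged:
By the outcome, as a careful person would: the job done as asked, in the order asked, and still so for the second after the job is handed in, with the robot touching nothing.
It also fails if it takes over 67 s, if anything falls off the work surface, if the arm or the gripper's body presses on something with over 40 N, if the wrist force passes 120 N, or if a joint passes its speed limit or range.

### The arm

A 6-joint arm with a two-finger parallel gripper is mounted at the origin on the work surface. World frame = base frame: x ahead of the robot, y to its left, z up, the work surface at z = 0. Lengths are in m, angles in degrees, forces in N, time in s.
With the tool pointing down it reaches from about 0.275 to 0.825 m from the base axis. Payload 5.2 kg.
Tool frame: the origin (TCP) lies on the mounting face of the last link; the fingertips stand 186 mm ahead of it and the grasp point (between the pads) lies 167 mm ahead of it (env.tip_extent is the distance from the TCP to the fingertips, in m); y points along the fingers, x is the direction in which the jaws open and shut, and the axes are right-handed (so a half turn about y gives the same grasp; the last joint's range is limited). The gripper opens to 93 mm and grips with 3 to 60 N. Pads are 15 mm wide; open, the fingers measure 128 mm over their backs; the gripper's body (75 mm by 188 mm) begins 65 mm behind the grasp point.
Start: joints at [-83.297, 14.817, 87.949, -0, 77.235, -11.62], TCP at [0.173, -0.522, 0.405] pointing down, gripper open.
Joint ranges: [-179.93, 179.93], [-52.35, 119.4], [10.71, 147.94], [-69.91, 249.91], [12.55, 155.21], [-178.61, 178.61]. Speed limits (degrees/s): [147.25, 147.25, 180, 180, 180, 180].

### API

Orientations are given as a 3x3 rotation matrix whose columns are the frame's x, y, z axes.
In Python, from workcell import monitor, optics, job, env gives the robot as it stands. The module is installed in compiled form; this text tells all that it offers.
- The arm moves only by the tool step_arm, never from a script. Its argument "motion" is a list of rows, each a list of 3 entries, a list of its own where there are three numbers: the shift along the tool's x, y, z in cm, then the turn about the tool's y in degrees, then the opening, from 0 (shut) to 1 (fully open). A call has 1 to 5 rows; each row is the pose to reach, as a shift and turn from the pose commanded when the call began, along the tool's axes at that moment; what a row does not reach only later rows make up. A row lasts 1/12 s, in which the tool goes at most 41.7 mm and 7.16 degrees, less where a joint would pass 70% of its speed; a pose out of reach is approached as far as the arm can. A call with a gripper value outside its range is refused whole. The fingers move at their own pace and stop on an object; "newtons" is the grip in N (left out, the last holds). Time passes only in rows, so rows that repeat a pose let the fingers close. It gives the time, the measured TCP pose, the force and the opening at its end, in the units of the state.
- monitor.sense(): the state, without advancing time (a new reading comes with each control period).
- optics.grab_frame(name): name is "scene" or "top" or "wrist"; returns the picture (400x640x3 uint8, red, green, blue); there is no depth.
- optics.camera_params(name): a dict with "fov_y" (degrees; the focal length in pixels is half the picture's height over the tangent of half this angle, whatever the lens; pixels are square), "cx", "cy" (the principal point, pixels), "k1" (the pictures are not rectified: a ray, as slopes to the right and down, at radius r is drawn at 1 + k1 r^2 times it, then the intrinsics apply), "rvec" (rotation vector, rad) and "tvec" (3), from world to camera coordinates, as OpenCV has them. Camera axes: x right, y down, z forward; pixel columns grow to the right and rows downward; lengths in m; the calibration is good to about 2 mm. A picture is of the moment at which its call begins: read the wrist's pose just before it. camera_params takes no time and is no camera call; for the wrist camera it gives the pose at the moment of the call.
- job.hand_in(): hands the job in, once; it reports no verdict.
The state is a dict: "t": time; "q": joint angles; "dq": joint speeds; "joint_torque": joint torques, N m; "tcp_pos": TCP position; "ee_rot": TCP orientation; "force": force on the tool from outside, world axes, zero at the start; "wrist_torque": the same for the moment, N m; "width": opening from 0.0 (shut) to 1.0 (fully open).
Only numpy, scipy, OpenCV 4.12 (cv2) and the standard library are available. Lean on these libraries where they do the work, as an engineer would, in place of code of your own. Each camera call takes 0.05 s, during which the arm holds its last target. There are 200 camera calls.

## Working session

There is one attempt and no reset: what is moved stays moved. The work goes in short steps, Python scripts to look and compute and a tool call to move; the robot and the scene stay as the last step left them, time stands still between calls to the robot, and variables do not carry over. Pictures are saved under pics/ and viewed, about 8 in all and at most 12, crops included, and the job is handed in when it is done.

Besides the shell and the picture viewer there is one more tool, called after ">>>" as a command line: name --argument value ..., lists and objects as JSON in quotes. step_arm: Moves the arm, as the interface text tells. Its arguments: {"type":"object","properties":{"motion":{"type":"array","items":{"type":"array"}},"newtons":{"type":"number"}},"required":["motion"]}

```bash
mkdir -p pics; cat > h.py <<'E'
import numpy as np, cv2
from workcell import monitor, optics, job, env
def cam(n):
    p=optics.camera_params(n); f=200/np.tan(np.radians(p["fov_y"])/2)
    R=cv2.Rodrigues(np.array(p["rvec"],float))[0]; t=np.array(p["tvec"],float).ravel()
    return p,f,R,t
def ray(c,uv):
    p,f,R,t=c
    K=np.array([[f,0,p["cx"]],[0,f,p["cy"]],[0,0,1]])
    s=cv2.undistortPoints(np.array(uv,float).reshape(-1,1,2),K,np.array([p["k1"],0,0,0.]))[:,0]
    d=np.c_[s,np.ones(len(s))]@R
    return -R.T@t,d
def onz(c,uv,z):
    o,d=ray(c,uv); return o+d*((z-o[2])/d[:,2])[:,None]
def proj(c,P):
    p,f,R,t=c
    K=np.array([[f,0,p["cx"]],[0,f,p["cy"]],[0,0,1]])
    return cv2.projectPoints(np.array(P,float).reshape(-1,1,3),cv2.Rodrigues(R)[0],t,K,np.array([p["k1"],0,0,0.]))[0][:,0]
def save(n,im): cv2.imwrite("pics/"+n+".png",im[:,:,::-1])
E
python3 - <<'E'
from h import *
s=monitor.sense(); print(s)
for n in("top","scene"):
    im=optics.grab_frame(n); save(n+"0",im); c=cam(n); print(n,c[0],(-c[2].T@c[3]).round(3))
E
```

```text
{'t': 0.0, 'q': array([-8.32948004e+01,  1.48577133e+01,  8.80098979e+01,  8.12345262e-04,
        7.72341445e+01, -1.16192769e+01]), 'dq': array([ 0.05655402,  0.09930544, -0.113257  ,  0.03991971, -0.11415251,
       -0.10930934]), 'joint_torque': array([-6.24812055e-04, -4.37307680e+01, -2.84006131e+01,  7.16637843e-02,
        4.10576107e-02, -1.11898134e-04]), 'tcp_pos': array([ 0.17292123, -0.5218868 ,  0.4039402 ]), 'ee_rot': array([[ 3.14394864e-01, -1.93630932e-04,  9.49292279e-01],
       [-9.49290710e-01,  1.76543859e-03,  3.14394705e-01],
       [-1.73679376e-03, -9.99998423e-01,  3.71232781e-04]]), 'force': array([ 0.3045814 , -0.73316778, -0.76170338]), 'wrist_torque': array([-0.0552237 , -0.04018841,  0.01380581]), 'width': 0.9961664612567753}
top {'fov_y': 54.04257624531771, 'cx': 325.92006779739205, 'cy': 199.5037121056344, 'k1': -0.10014962917430038, 'rvec': array([ 2.15661535, -2.18720904,  0.08684894]), 'tvec': array([-0.01376309,  0.51833647,  0.98612701])} [ 0.429 -0.029  1.028]
scene {'fov_y': 54.06619293749638, 'cx': 323.38774681379965, 'cy': 197.1183698016652, 'k1': 0.008124261088739645, 'rvec': array([ 2.26425794,  0.85198622, -0.34940945]), 'tvec': array([-0.37896738, -0.19540976,  1.30348721])} [ 0.974 -0.518  0.815]
```

View pics/top0.png

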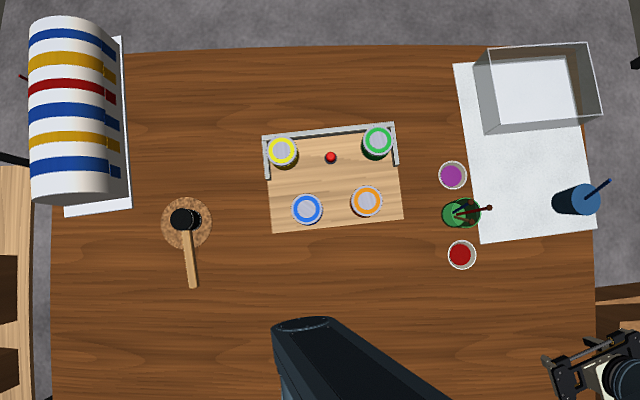

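View pics/scene0.png

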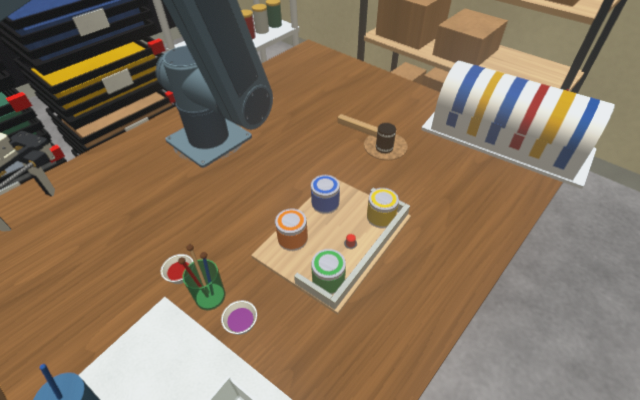

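The top view shows the mallet at about (184,219), with its handle end at (194,287), and the peg at (331,157). Blue (307,209) and orange (367,201) are waiting; yellow (282,151) and green (377,141) are at the ends. Board front corners are at (273,233) and (403,218).

```bash
cat > m1.py <<'E'
from h import *
im=cv2.imread("pics/top0.png"); c=cam("top"); hsv=cv2.cvtColor(im,cv2.COLOR_BGR2HSV)
def blob(mask,uv,r=22):
    m=np.zeros(mask.shape,np.uint8); cv2.circle(m,uv,r,255,-1); m&=mask
    n,l,st,ce=cv2.connectedComponentsWithStats(m); k=1+np.argmax(st[1:,4]); return ce[k],st[k,4],(l==k)
grey=cv2.inRange(hsv,(0,0,120),(179,45,255))
for n,uv in dict(blue=(307,209),orange=(367,201),yellow=(282,151),green=(377,141)).items():
    ce,a,_=blob(grey,uv,13); print(n,ce.round(1),a,onz(c,[ce],.087)[0].round(4))
red=cv2.inRange(hsv,(0,150,90),(6,255,255))|cv2.inRange(hsv,(172,150,90),(179,255,255))
ce,a,_=blob(red,(331,157),10); print("peg",ce,a,onz(c,[ce],.040)[0].round(4))
print("corners",onz(c,[(273,233),(403,218)],.012).round(4).tolist(),onz(c,[(262,136),(395,122)],.048).round(4).tolist())
dark=cv2.inRange(hsv,(0,0,0),(179,255,45)); ce,a,_=blob(dark,(184,219),25); print("head",ce,a,onz(c,[ce],.07)[0].round(4))
print("handle",onz(c,[(187,235),(194.5,287)],.067).round(4).tolist())
print("mat",onz(c,[(186.5,222)],.004).round(4))
E
python3 m1.py; python3 -c "
import cv2;im=cv2.imread('pics/top0.png')
a=cv2.resize(im[185:300,140:235],None,fx=4,fy=4,interpolation=2);b=cv2.resize(im[110:245,250:415],None,fx=2.4,fy=2.4)
import numpy as np;b=cv2.copyMakeBorder(b,0,460-b.shape[0],0,0,0);cv2.imwrite('pics/z.png',np.hstack([a,b]))"
```

```text
blue [306.1 208.5] 238 [0.4914 0.0265 0.087 ]
orange [366.4 200.4] 234 [ 0.5087 -0.1191  0.087 ]
yellow [281.1 149.7] 227 [0.6364 0.0865 0.087 ]
green [377.9 139.6] 235 [ 0.6578 -0.1509  0.087 ]
peg [330.16176471 155.89705882] 68 [ 0.6284 -0.0336  0.04  ]
corners [[0.4339, 0.1173, 0.012], [0.468, -0.2204, 0.012]] [[0.6816, 0.1403, 0.048], [0.7131, -0.2014, 0.048]]
head [184.4418146  219.16962525] 507 [0.47   0.3306 0.07  ]
handle [[0.4307, 0.3246, 0.067], [0.3028, 0.3049, 0.067]]
mat [[0.4652 0.3496 0.004 ]]
```

View pics/z.png

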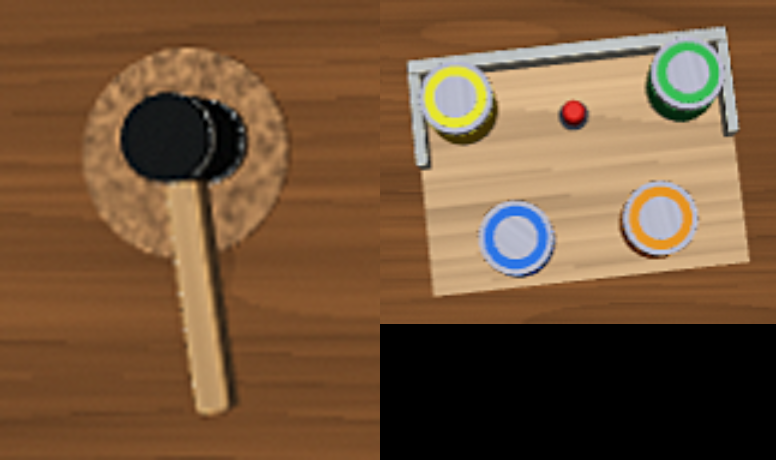

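```bash
cat >> h.py <<'E'
def hd(s): return np.degrees(np.arctan2(s['ee_rot'][1,0],s['ee_rot'][0,0]))
def go(p,head=None,s=None):
    "p: grasp-point target in world; head: wanted heading of tool x (mod 180)"
    s=s or monitor.sense(); R=np.array(s['ee_rot']); g=s['tcp_pos']+R[:,1]*.167
    d=R.T@(np.array(p)-g)*100; h=hd(s)
    t=0 if head is None else -((head-h+90)%180-90)
    print("shift cm",d.round(2),"turn",round(t,2),"| grasp pt",g.round(4),"head",h.round(2),"f",s['force'].round(1),"w",round(s['width'],3),"t",round(s['t'],2))
E
python3 - <<'E'
from h import *
c=cam("top")
hd_=onz(c,[(180.9,219.2)],.084)[0]; mat=onz(c,[(186.7,222.5)],.004)[0]
a=onz(c,[(186.4,231.7),(192.2,286.5)],.067); v=a[0]-a[1]; yaw=np.degrees(np.arctan2(v[1],v[0]))
v/=np.linalg.norm(v)
print(hd_,mat,a,yaw,"axis from end",a[1]+v*.172)
g=hd_-v*.055; g[2]=.054; print(g); go(g,yaw+90)
E
```

```text
[0.46938496 0.33426697 0.084     ] [0.4639111  0.34905914 0.004     ] [[0.43890565 0.32626241 0.067     ]
 [0.30397056 0.31066928 0.067     ]] 6.591871558239635 axis from end [0.47483348 0.33041423 0.067     ]
[0.41474856 0.32795317 0.054     ]
shift cm [-73.02  18.43  49.67] turn 11.73 | grasp pt [ 0.1729 -0.5217  0.237 ] head -71.68 f [ 0.1 -0.5  0.3] w 0.999 t 0.1
```

>>> step_arm --motion '[[[-3.3, 0, 2.2], 0, 1], [[-6.6, 0, 4.4], 0, 1], [[-9.9, 0, 6.6], 0, 1], [[-13.2, 0, 8.8], 0, 1], [[-16.5, 0, 11], 0, 1]]'

```text
t: 0.52
tcp_pos: [0.2255, -0.329, 0.4042]
ee_rot: [[0.314, -0.0, 0.95], [-0.95, 0.001, 0.314], [-0.001, -1.0, 0.0]]
force: [-0.2, 0.5, 0.7]
width: 1.006
```

>>> step_arm --motion '[[[-3.3, 0, 2.2], 0, 1], [[-6.6, 0, 4.4], 0, 1], [[-9.9, 0, 6.6], 0, 1], [[-13.2, 0, 8.8], 0, 1], [[-16.5, 0, 11], 0, 1]]'

```text
t: 0.93
tcp_pos: [0.2777, -0.1378, 0.4046]
ee_rot: [[0.313, 0.0, 0.95], [-0.95, 0.0, 0.313], [-0.0, -1.0, 0.0]]
force: [0.8, -0.8, 0.4]
width: 0.998
```

>>> step_arm --motion '[[[-3.3, 0, 2.2], 0, 1], [[-6.6, 0, 4.4], 0, 1], [[-9.9, 0, 6.6], 0, 1], [[-13.2, 0, 8.8], 0, 1], [[-16.5, 0, 11], 0, 1]]'

```text
t: 1.35
tcp_pos: [0.3302, 0.0537, 0.4049]
ee_rot: [[0.314, 0.001, 0.949], [-0.949, -0.0, 0.314], [0.0, -1.0, 0.001]]
force: [1.3, -0.6, -0.1]
width: 0.999
```

>>> step_arm --motion '[[[-3.3, 0, 2.2], 0, 1], [[-6.6, 0, 4.4], 0, 1], [[-9.9, 0, 6.6], 5, 1], [[-13.2, 0, 8.8], 9, 1], [[-16.5, 0, 11], 11.7, 1]]'

```text
t: 1.77
tcp_pos: [0.3828, 0.2451, 0.4045]
ee_rot: [[0.112, -0.0, 0.994], [-0.994, -0.0, 0.112], [0.0, -1.0, -0.0]]
force: [0.7, -0.9, 0.5]
width: 0.998
```

```bash
python3 - <<'E'
from h import *
go((.4147,.328,.12),96.6)
im=optics.grab_frame("wrist");save("w1",im)
c=cam("wrist");print((-c[2].T@c[3]).round(3),c[2][2].round(2))
E
```

```text
shift cm [-7.88 11.75  4.11] turn -0.14 | grasp pt [0.3828 0.2451 0.2375] head -83.54 f [ 0.7 -0.9  0.5] w 0.998 t 1.77
[0.451 0.258 0.384] [-0.24 -0.02 -0.97]
```

View pics/w1.png

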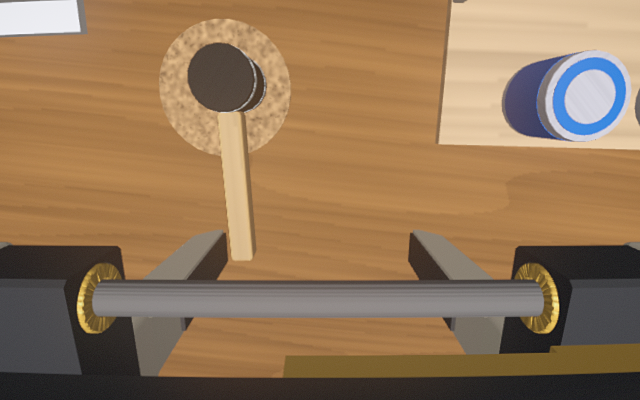

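The wrist view shows the mallet's head top at (222,78), the handle's top face from (231,113) to (242,260), and the mat centred at about (225,86). I'll compare these with the top view.

```bash
python3 - <<'E'
from h import *
c=cam("wrist")
H=onz(c,[(221.5,77.5)],.084)[0]; a=onz(c,[(231,114),(242,260)],.067); print(H,a,onz(c,[(225,87)],.004))
v=a[0]-a[1]; yaw=np.degrees(np.arctan2(v[1],v[0])); v/=np.linalg.norm(v); print(yaw,a[1]+v*.172)
E
```

```text
[0.47111203 0.34205212 0.084     ] [[0.44200908 0.33664706 0.067     ]
 [0.30282565 0.31815717 0.067     ]] [[0.46734935 0.36019232 0.004     ]]
7.567179855087703 [0.47332773 0.3408076  0.067     ]
```

```bash
python3 - <<'E'
from h import *
go((.4155,.329,.12),96.8)
im=optics.grab_frame("wrist")
s0=monitor.sense();print(s0['dq'].round(1))
c=cam("wrist"); im0=cv2.imread("pics/w1.png")
g0,g1=[cv2.cvtColor(i[:230],cv2.COLOR_BGR2GRAY).astype(np.float32) for i in(im0,im[:,:,::-1].copy())]
print(cv2.phaseCorrelate(g0[:,100:400].copy(),g1[:,100:400].copy()))
ct=cam("top")
# triangulate head top from both
for u,w in(((180.9,219.2),(221.5,77.5)),((192.2,286.5),(242,260)),((306.1,208.5),(590,97))):
    o1,d1=ray(ct,[u]);o2,d2=ray(c,[w]);A=np.c_[d1[0],-d2[0]];k=np.linalg.lstsq(A,o2-o1,rcond=None)[0]
    print(o1+d1[0]*k[0],o2+d2[0]*k[1])
E
```

```text
shift cm [-7.37 11.78  3.93] turn -0.36 | grasp pt [0.3845 0.2507 0.2374] head -83.56 f [2.9 3.3 0.6] w 0.998 t 1.82
[-4.4 -2.7  3.8 -2.6  1.7 -7.7]
((7.4134742371498135, 3.2215933273015196), 0.8502454051971435)
[0.47105734 0.34923407 0.04512591] [0.47166133 0.34935114 0.04519697]
[0.30420646 0.31002698 0.06881625] [0.30270252 0.31300612 0.07006515]
[0.49168355 0.02668692 0.08211823] [0.49314463 0.02682386 0.08222349]
```

>>> step_arm --motion '[[[-3.5, 2, 2], 0, 0.8], [[-7, 4, 3.8], 0, 0.8], [[-7.5, 7, 3.9], 0, 0.8], [[-7.5, 7, 3.9], 0, 0.8], [[-7.5, 7, 3.9], 0, 0.8]]'

```text
t: 2.28
tcp_pos: [0.4125, 0.3212, 0.3328]
ee_rot: [[0.117, -0.005, 0.993], [-0.993, -0.003, 0.117], [0.002, -1.0, -0.005]]
force: [-0.4, 0.4, 0.9]
width: 0.804
```

>>> step_arm --motion '[[[0, 0, 0], 0, 0.8], [[0, 0, 0], 0, 0.8]]'

```text
t: 2.45
tcp_pos: [0.4136, 0.3209, 0.3364]
ee_rot: [[0.114, 0.002, 0.993], [-0.993, 0.001, 0.114], [-0.0, -1.0, 0.002]]
force: [-0.3, 0.6, 0.2]
width: 0.802
```

```bash
python3 - <<'E'
from h import *
go((.4155,.3275,.054),97)
print(monitor.sense()['dq'].round(1))
c=cam("wrist");im=optics.grab_frame("wrist");save("w2",im)
print(proj(c,[(.470,.334,.084),(.4155,.3275,.067),(.4155-.1,.3275-.0123,.067)]).round(0))
E
```

```text
shift cm [-0.62 11.54  0.2 ] turn -0.43 | grasp pt [0.4139 0.321  0.1694] head -83.43 f [-0.3  0.6  0.2] w 0.802 t 2.45
[-0.1 -0.6 -0.2  0.1 -0.3  0.2]
[[309. 129.]
 [310. 203.]
 [312. 323.]]
```

View pics/w2.png

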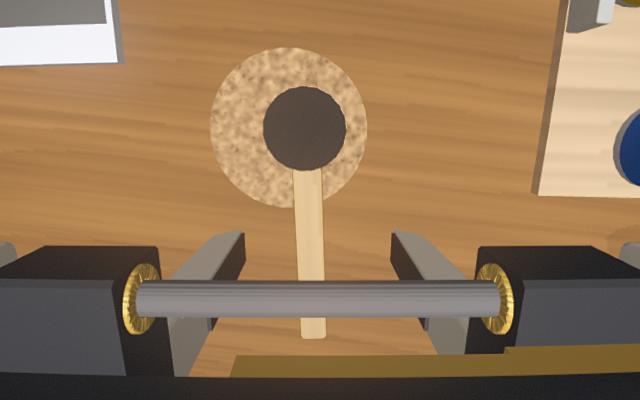

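The head is at (304.5,128), the handle runs from (307,172) to (313,338), and the mat is centred at (288,128). The grasp is within 2 mm, so I'll descend and grip.

>>> step_arm --motion '[[[-0.75, 4, 0.2], -1.4, 0.8], [[-0.75, 8, 0.2], -1.4, 0.8], [[-0.75, 11.5, 0.2], -1.4, 0.8], [[-0.75, 11.5, 0.2], -1.4, 0.8], [[-0.75, 11.5, 0.2], -1.4, 0.8]]'

```text
t: 2.92
tcp_pos: [0.4142, 0.3287, 0.2199]
ee_rot: [[0.139, -0.002, 0.99], [-0.99, -0.001, 0.139], [0.001, -1.0, -0.002]]
force: [-0.4, 0.3, 0.3]
width: 0.799
```

>>> step_arm --motion '[[[0, 0, 0], 0, 0.1], [[0, 0, 0], 0, 0.1], [[0, 0, 0], 0, 0.1], [[0, 0, 0], 0, 0.1], [[0, 0, 0], 0, 0.1]]' --newtons 50

```text
t: 3.33
tcp_pos: [0.4147, 0.3296, 0.2211]
ee_rot: [[0.14, 0.002, 0.99], [-0.99, 0.001, 0.14], [-0.001, -1.0, 0.002]]
force: [0.4, 0.3, 1.0]
width: 0.491
```

```bash
python3 - <<'E'
from h import *
s=monitor.sense();go((.4155,.329,.054),98); print(s['width'],s['wrist_torque'])
E
```

```text
shift cm [0.08 0.01 0.03] turn 0.03 | grasp pt [0.415  0.3298 0.0541] head -81.97 f [0.4 0.3 1. ] w 0.491 t 3.33
0.4911525277543707 [-0.03943675  0.07994343  0.04121407]
```

>>> step_arm --motion '[[[0, 0, 0], 0, 0], [[0, 0, 0], 0, 0], [[0, 0, 0], 0, 0], [[0, 0, 0], 0, 0], [[0, 0, 0], 0, 0]]' --newtons 50

```text
t: 3.75
tcp_pos: [0.4143, 0.3294, 0.2197]
ee_rot: [[0.14, -0.0, 0.99], [-0.99, -0.0, 0.14], [0.0, -1.0, -0.0]]
force: [-0.2, -1.2, 0.4]
width: 0.233
```

>>> step_arm --motion '[[[0, -2, 0], 0, 0], [[0, -5, 0], 0, 0], [[0, -8.5, 0], 0, 0], [[0, -12, 0], 0, 0], [[0, -14, 0], 0, 0]]'

```text
t: 4.17
tcp_pos: [0.4145, 0.3296, 0.3626]
ee_rot: [[0.14, 0.002, 0.99], [-0.99, 0.001, 0.14], [-0.001, -1.0, 0.002]]
force: [0.1, -0.4, -3.5]
width: 0.235
```

>>> step_arm --motion '[[[2, 0, 0.5], 0, 0], [[5.5, 0, 1.5], 0, 0], [[9, 0, 2.5], 0, 0], [[12.5, 0, 3.5], 0, 0], [[16, 0, 4.5], 0, 0]]'

```text
t: 4.58
tcp_pos: [0.481, 0.1759, 0.3588]
ee_rot: [[0.14, -0.002, 0.99], [-0.99, -0.0, 0.14], [-0.0, -1.0, -0.002]]
force: [1.3, 0.8, -4.2]
width: 0.236
```

>>> step_arm --motion '[[[3.5, 0, 1], 0, 0], [[7, 0, 2], 0, 0], [[10.5, 0, 3], 0, 0], [[14, 0, 4], 1, 0], [[17.5, 0, 5], 2.6, 0]]'

```text
t: 5.0
tcp_pos: [0.5551, 0.0093, 0.3585]
ee_rot: [[0.094, -0.003, 0.996], [-0.996, 0.001, 0.094], [-0.001, -1.0, -0.003]]
force: [-0.4, 1.3, -2.9]
width: 0.232
```

```bash
python3 - <<'E'
from h import *
go((.5736,-.0388,.187),95.4)
im=optics.grab_frame("wrist");im=optics.grab_frame("wrist")
im=optics.grab_frame("wrist");save("w3",im);c=cam("wrist")
go((.5736,-.0388,.187),95.4)
print("peg",proj(c,[(.6284,-.0336,.042)]))
for P in [(-200,172),(-200,-172)]: pass
t=optics.grab_frame("top");save("t3",t)
E
```

```text
shift cm [4.98 0.45 1.44] turn -0.03 | grasp pt [0.5547 0.0094 0.1915] head -84.63 f [-0.4  1.3 -2.9] w 0.232 t 5.0
shift cm [4.86 0.43 1.39] turn -0.23 | grasp pt [0.5553 0.0084 0.1913] head -84.83 f [-1.7  0.4 -4.8] w 0.236 t 5.15
peg [[376.84025836 110.52483873]]
```

View pics/w3.png

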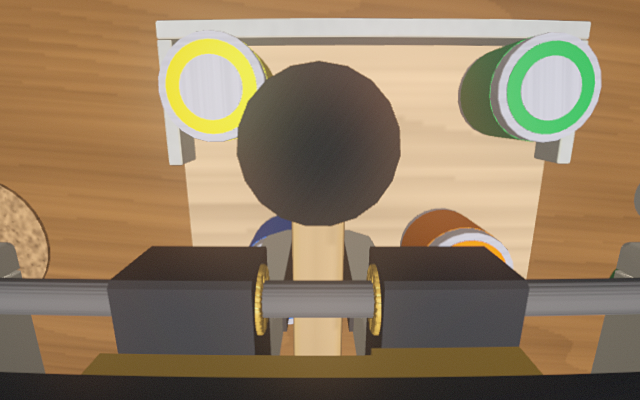

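The rail runs level from (157,22) to (590,22), so the mallet is parallel to the rack; the head hides the peg. I'll get the rack pose from the rail corners to cross-check the peg position.

```bash
python3 - <<'E'
from h import *
c=cam("wrist")
r=onz(c,[(157,22),(590,22)],.048); f=onz(c,[(200,38),(550,38)],.048)
d=r[0]-r[1]; L=np.linalg.norm(d); y=d/L; x=np.array([y[1],-y[0],0])
m=r.mean(0); print("rail",r.round(4).tolist(),L,"yaw",np.degrees(np.arctan2(x[1],x[0])))
print("peg from rail rear(60):",(m-x*.080).round(4),"from front(38)", (f.mean(0)-x*.058).round(4))
for n,uv in dict(yellow=(210,86),green=(549,88)).items():print(n,onz(c,[uv],.087).round(4))
# mallet head top as held: circle centre
s=monitor.sense();g=s['tcp_pos']+s['ee_rot'][:,1]*.167
H=onz(c,[(318.5,143.5)],g[2]+.030)[0];print("head",H, "rel tool", (s['ee_rot'].T@(H-g)).round(4))
E
```

```text
rail [[0.6785, 0.1479, 0.048], [0.7121, -0.1896, 0.048]] 0.33914600807263845 yaw 5.674620706222774
peg from rail rear(60): [ 0.6157 -0.0287  0.048 ] from front(38) [ 0.6254 -0.0287  0.048 ]
yellow [[0.6324 0.0933 0.087 ]]
green [[ 0.6542 -0.1433  0.087 ]]
head [0.61137338 0.01571158 0.22132253] rel tool [-0.0003 -0.0302  0.0571]
```

>>> step_arm --motion '[[[2, 0, 0.5], 0, 0], [[4.6, 0, 1.1], 0, 0], [[4.6, 1.5, 1.1], 0, 0], [[4.6, 2.5, 1.1], 0, 0], [[4.6, 2.5, 1.1], 0, 0]]'

```text
t: 5.62
tcp_pos: [0.5688, -0.0322, 0.3316]
ee_rot: [[0.096, -0.007, 0.995], [-0.995, 0.002, 0.096], [-0.003, -1.0, -0.007]]
force: [-0.9, -0.1, -5.4]
width: 0.234
```

>>> step_arm --motion '[[[0, 0, 0], 0, 0], [[0, 0, 0], 0, 0], [[0, 0, 0], 0, 0]]' --newtons 60

```text
t: 5.87
tcp_pos: [0.5705, -0.0329, 0.3354]
ee_rot: [[0.096, 0.001, 0.995], [-0.995, -0.0, 0.096], [0.0, -1.0, 0.001]]
force: [0.0, -0.7, -3.4]
width: 0.235
```

```bash
python3 - <<'E'
from h import *
go((.5703,-.0364,.062),95.5); s=monitor.sense(); print("face z",s['tcp_pos'][2]-.217)
im=optics.grab_frame("wrist");c=cam("wrist");sc=optics.grab_frame("scene")
cv2.imwrite("pics/w4.png",np.vstack([im[:250],cv2.resize(sc[140:320,230:430],(640,576))[:350]])[:,:,::-1])
E
```

```text
shift cm [ 0.35 10.64 -0.07] turn -0.0 | grasp pt [ 0.5706 -0.0329  0.1684] head -84.5 f [ 0.  -0.7 -3.4] w 0.235 t 5.87
face z 0.11838615706249281
```

View pics/w4.png

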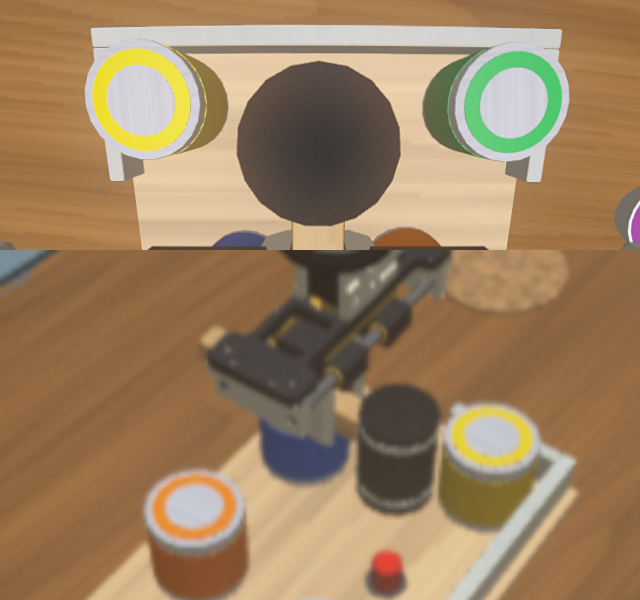

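>>> step_arm --motion '[[[0.4, 0, 0], 0, 0], [[0.4, 2.5, 0], 0, 0], [[0.4, 6.4, 0], 0, 0], [[0.4, 10.1, 0], 0, 0], [[0.4, 10.5, 0], 0, 0]]' --newtons 60

```text
t: 6.38
tcp_pos: [0.5706, -0.0383, 0.2267]
ee_rot: [[0.094, -0.001, 0.996], [-0.996, -0.0, 0.094], [0.0, -1.0, -0.001]]
force: [-0.0, -0.2, 2.7]
width: 0.229
```

```bash
python3 - <<'E'
from h import *
s=monitor.sense(); print("face z",s['tcp_pos'][2]-.217); go((.5703,-.0364,.062),95.5)
E
```

```text
face z 0.009697441468768303
shift cm [-0.19 -0.23  0.01] turn -0.1 | grasp pt [ 0.5704 -0.0384  0.0597] head -84.6 f [-0.  -0.2  2.7] w 0.229 t 6.38
```

>>> step_arm --motion '[[[0, -3, 0], 0, 0], [[0, -6.5, 0], 0, 0], [[0, -10, 0], 0, 0], [[0, -13, 0], 0, 0], [[0, -14, 0], 0, 0]]'

```text
t: 6.8
tcp_pos: [0.5718, -0.0382, 0.3761]
ee_rot: [[0.095, 0.009, 0.995], [-0.996, -0.002, 0.095], [0.003, -1.0, 0.009]]
force: [0.9, -0.2, -3.6]
width: 0.233
```

>>> step_arm --motion '[[[-2, 0, -0.6], 0, 0], [[-5.3, 0, -1.7], 0, 0], [[-8.6, 0, -2.7], 0, 0], [[-11.9, 0, -3.8], 0, 0], [[-15.2, 0, -4.8], 0, 0]]'

```text
t: 7.22
tcp_pos: [0.5074, 0.11, 0.3691]
ee_rot: [[0.094, -0.002, 0.996], [-0.996, 0.0, 0.094], [-0.0, -1.0, -0.002]]
force: [0.4, -0.0, -4.4]
width: 0.234
```

```bash
python3 - <<'E'
from h import *
for i in range(3): im=optics.grab_frame("wrist")
t=optics.grab_frame("top"); sc=optics.grab_frame("scene"); go((.4083,.3445,.056),95.5)
a=cv2.resize(sc[160:310,240:420],(600,500)); 
cv2.imwrite("pics/w5.png",np.hstack([a[:,100:500],cv2.resize(t[120:240,255:351],(400,500))])[:,:,::-1])
E
```

```text
shift cm [-24.42  14.64  -7.72] turn -0.02 | grasp pt [0.5086 0.1089 0.2025] head -84.52 f [-0.2 -0.4 -4.9] w 0.231 t 7.47
```

View pics/w5.png

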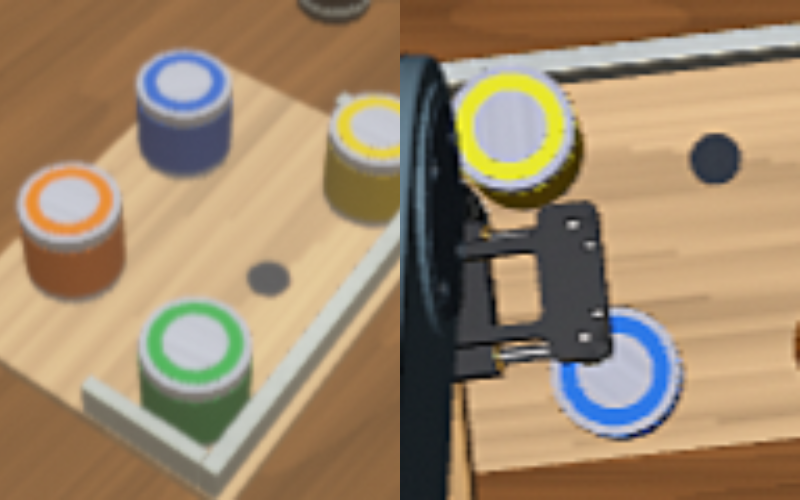

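The peg is down: only the dark hole shows, with no red above the board. Next, the mallet goes back to the mat.

>>> step_arm --motion '[[[-3.5, 0, -1.1], 0, 0], [[-7, 0, -2.2], 0, 0], [[-10.5, 0, -3.3], 0, 0], [[-14, 0, -4.4], 0, 0], [[-17.5, 0, -5.5], 0, 0]]'

```text
t: 7.88
tcp_pos: [0.4377, 0.2781, 0.3695]
ee_rot: [[0.092, 0.0, 0.996], [-0.996, -0.0, 0.092], [0.0, -1.0, -0.0]]
force: [0.5, 0.2, -4.6]
width: 0.234
```

>>> step_arm --motion '[[[-3.5, 0, -1.1], 0, 0], [[-6, 0, -1.9], 0, 0], [[-6.9, 0, -2.2], 0, 0], [[-6.9, 3, -2.2], 0, 0], [[-6.9, 6, -2.2], 0, 0]]'

```text
t: 8.3
tcp_pos: [0.4105, 0.3449, 0.3107]
ee_rot: [[0.095, 0.005, 0.995], [-0.995, 0.002, 0.095], [-0.002, -1.0, 0.006]]
force: [0.1, -0.2, -4.6]
width: 0.233
```

>>> step_arm --motion '[[[0, 2, 0], 0, 0], [[0, 4, 0], 0, 0], [[0, 5, 0], 0, 0], [[0, 5, 0], 0, 0], [[0, 5, 0], 0, 0]]'

```text
t: 8.72
tcp_pos: [0.4099, 0.344, 0.2597]
ee_rot: [[0.093, -0.001, 0.996], [-0.996, -0.0, 0.093], [0.0, -1.0, -0.001]]
force: [-0.5, -0.1, -4.1]
width: 0.228
```

```bash
python3 - <<'E'
from h import *
go((.4083,.3445,.054),95.5)
im=optics.grab_frame("wrist");sc=optics.grab_frame("scene")
cv2.imwrite("pics/w6.png",np.hstack([cv2.resize(im,(480,300)),cv2.resize(sc[90:170,320:420],(320,256))[:,:] if 0 else cv2.copyMakeBorder(cv2.resize(sc[90:170,320:420],(320,256)),0,44,0,0,0)])[:,:,::-1])
E
```

```text
shift cm [-0.07  3.87 -0.14] turn -0.16 | grasp pt [0.4098 0.3439 0.0927] head -84.66 f [-0.5 -0.1 -4.1] w 0.228 t 8.72
```

View pics/w6.png

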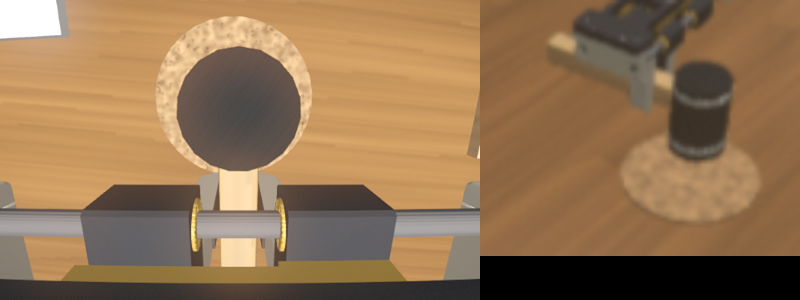

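The head (239,109) is over the mat (233,95) within about a centimetre, with 42 mm of margin. I'll lower and release.

>>> step_arm --motion '[[[-0.4, 1.5, 0], 0, 0], [[-0.4, 2.8, 0], 0, 0], [[-0.4, 3.5, 0], 0, 0], [[-0.4, 3.7, 0], 0, 0], [[-0.4, 3.8, 0], 0, 0]]'

```text
t: 9.23
tcp_pos: [0.4089, 0.3487, 0.2222]
ee_rot: [[0.095, 0.001, 0.996], [-0.996, 0.0, 0.095], [-0.0, -1.0, 0.001]]
force: [0.7, 0.6, -4.1]
width: 0.234
```

>>> step_arm --motion '[[[0, 0, 0], 0, 0], [[0, 0, 0], 0, 0], [[0, 0, 0], 0, 0]]'

```text
t: 9.48
tcp_pos: [0.4089, 0.3488, 0.2225]
ee_rot: [[0.094, 0.001, 0.996], [-0.996, 0.001, 0.094], [-0.001, -1.0, 0.001]]
force: [0.5, -0.8, -4.5]
width: 0.233
```

>>> step_arm --motion '[[[0, 0.1, 0], 0, 0], [[0, 0.2, 0], 0, 0], [[0, 0.2, 0], 0, 0]]'

```text
t: 9.73
tcp_pos: [0.4085, 0.3486, 0.2197]
ee_rot: [[0.095, -0.0, 0.996], [-0.996, -0.0, 0.095], [0.0, -1.0, -0.0]]
force: [-0.2, -0.4, -4.2]
width: 0.231
```

>>> step_arm --motion '[[[0, 0.1, 0], 0, 0], [[0, 0.1, 0], 0, 0]]'

```text
t: 9.9
tcp_pos: [0.4087, 0.3487, 0.2188]
ee_rot: [[0.094, 0.0, 0.996], [-0.996, 0.0, 0.094], [-0.0, -1.0, 0.0]]
force: [-0.1, -0.1, -3.8]
width: 0.233
```

>>> step_arm --motion '[[[0, 0.1, 0], 0, 0], [[0, 0.1, 0], 0, 0]]'

```text
t: 10.07
tcp_pos: [0.4085, 0.3487, 0.2187]
ee_rot: [[0.095, 0.0, 0.996], [-0.996, 0.0, 0.095], [-0.0, -1.0, 0.0]]
force: [-2.9, -1.9, 4.7]
width: 0.236
```

>>> step_arm --motion '[[[0, 0.1, 0], 0, 0], [[0, 0.1, 0], 0, 0]]'

```text
t: 10.23
tcp_pos: [0.4084, 0.3487, 0.2186]
ee_rot: [[0.095, 0.001, 0.995], [-0.995, 0.0, 0.095], [-0.0, -1.0, 0.001]]
force: [-5.9, -3.0, 12.1]
width: 0.23
```

>>> step_arm --motion '[[[0, -0.1, 0], 0, 0.3], [[0, -0.1, 0], 0, 0.5], [[0, -0.1, 0], 0, 0.8], [[0, -0.1, 0], 0, 0.8], [[0, -0.1, 0], 0, 0.8]]'

```text
t: 10.65
tcp_pos: [0.4088, 0.3487, 0.2177]
ee_rot: [[0.094, 0.0, 0.996], [-0.996, 0.0, 0.094], [-0.0, -1.0, 0.0]]
force: [-0.4, -0.4, -0.2]
width: 0.538
```

>>> step_arm --motion '[[[0, 0, 0], 0, 0.8], [[0, -2, 0], 0, 0.8], [[0, -5, 0], 0, 0.8], [[0, -9, 0], 0, 0.8], [[0, -13, 0], 0, 1]]'

```text
t: 11.07
tcp_pos: [0.4082, 0.3484, 0.3483]
ee_rot: [[0.094, -0.002, 0.996], [-0.996, -0.001, 0.094], [0.001, -1.0, -0.003]]
force: [0.5, 1.3, -0.1]
width: 0.833
```

>>> step_arm --motion '[[[3, -3, 0], 0, 1], [[7, -5, 0.5], 0, 1], [[11, -5, 0.5], 0, 1], [[15, -5, 0.5], 0, 1], [[19, -5, 0.5], 0, 1]]'

```text
t: 11.48
tcp_pos: [0.4313, 0.1584, 0.3984]
ee_rot: [[0.096, 0.002, 0.995], [-0.995, -0.0, 0.096], [0.0, -1.0, 0.002]]
force: [0.9, 0.2, -0.2]
width: 0.997
```

>>> step_arm --motion '[[[4, 0, 0.7], 0, 1], [[8, 0, 1.5], 0, 1], [[12, 0, 2.2], 0, 1], [[16, 0, 3], 0, 1], [[19, 0, 3.5], 0, 1]]'

```text
t: 11.9
tcp_pos: [0.4848, -0.0289, 0.3978]
ee_rot: [[0.093, 0.001, 0.996], [-0.996, -0.001, 0.093], [0.001, -1.0, 0.001]]
force: [0.4, 0.3, -0.1]
width: 1.003
```

>>> step_arm --motion '[[[0, 0, 0], 0, 1], [[0, 0, 0], 0, 1], [[0, 0, 0], 0, 1], [[0, 0, 0], 0, 1], [[0, 0, 0], 0, 1]]'

```text
t: 12.32
tcp_pos: [0.484, -0.0246, 0.3978]
ee_rot: [[0.096, -0.0, 0.995], [-0.995, 0.0, 0.096], [-0.0, -1.0, -0.0]]
force: [-0.1, -0.3, 0.3]
width: 1.001
```

```bash
python3 - <<'E'
from h import *
s=monitor.sense();print(s['q'].round(1),s['dq'].round(1));go((.4914,.0265,.07),5.5)
c=cam("wrist");im=optics.grab_frame("wrist");sc=optics.grab_frame("scene");t=optics.grab_frame("top");save("w7",im)
cv2.imwrite("pics/w7v.png",np.vstack([cv2.resize(im,(480,300)),np.hstack([cv2.resize(sc[90:170,320:420],(240,192)),cv2.resize(t[180:280,140:265],(240,192))])])[:,:,::-1])
print((-c[2].T@c[3]).round(4).tolist())
E
```

```text
[-16.1   8.3  97.2   0.   74.5  68.3] [ 0.1  0.  -0.1 -0.1 -0.1 -0.2]
shift cm [-5.   16.08  1.23] turn -89.97 | grasp pt [ 0.484  -0.0245  0.2308] head -84.47 f [-0.1 -0.3  0.3] w 1.001 t 12.32
[0.5505, -0.0175, 0.3777]
```

View pics/w7v.png

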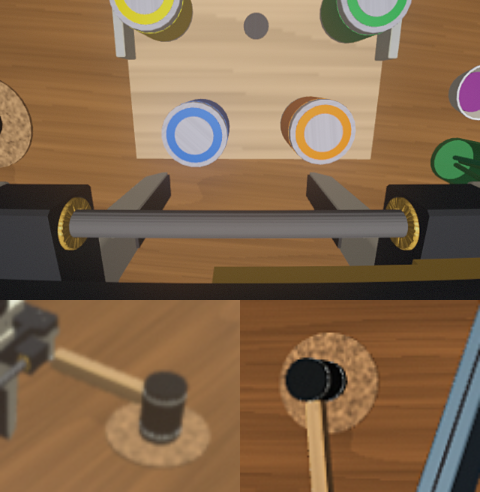

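```bash
python3 - <<'E'
from h import *
c=cam("wrist");im=cv2.imread("pics/w7.png");hsv=cv2.cvtColor(im,cv2.COLOR_BGR2HSV)
m={}
for n,uv,lo,hi in(("blue",(259,178),100,115),("orange",(431,175),8,22)):
    k=np.zeros(im.shape[:2],np.uint8);cv2.circle(k,uv,36,255,-1)
    k&=cv2.inRange(hsv,(lo,110,150),(hi,255,255))
    ct=max(cv2.findContours(k,0,1)[0],key=len);e=cv2.fitEllipse(cv2.convexHull(ct));m[n]=onz(c,[e[0]],.087)[0];print(n,e,m[n].round(4))
g=cv2.inRange(hsv,(0,0,0),(179,110,130));k=np.zeros_like(g);cv2.circle(k,(341,35),24,255,-1);mm=cv2.moments(g&k,True)
h=(mm['m10']/mm['m00'],mm['m01']/mm['m00']);H=onz(c,[h],.012)[0];print("hole",h,mm['m00'],H.round(4))
f=onz(c,[(183,212),(495,210)],.012);print(f.round(4))
d=f[0]-f[1];print(np.linalg.norm(d));y=d/np.linalg.norm(d);x=np.array([y[1],-y[0],0]);yaw=np.degrees(np.arctan2(x[1],x[0]));mid=f.mean(0)
print("yaw",yaw,"peg from front",(mid+x*.18).round(4))
y_=np.radians(5.5);X=np.array([np.cos(y_),np.sin(y_)]);Y=np.array([-X[1],X[0]])
for n in m: v=(m[n]-H)[:2]; print(n,"row x,y",(X@v-.02).round(4),(Y@v).round(4))
E
```

```text
blue ((258.686279296875, 178.5777587890625), (70.07504272460938, 71.95738983154297), 117.67272186279297) [0.4921 0.027  0.087 ]
orange ((431.13604736328125, 175.23934936523438), (70.93722534179688, 71.92253875732422), 59.95367431640625) [ 0.5093 -0.1191  0.087 ]
hole (340.89543937708567, 34.22358175750834) 899.0 [ 0.6284 -0.033   0.012 ]
[[ 0.4315  0.1198  0.012 ]
 [ 0.4673 -0.223   0.012 ]]
0.34466147539919245
yaw 5.963763008213466 peg from front [ 0.6284 -0.0329  0.012 ]
blue row x,y -0.1499 0.0728
orange row x,y -0.1468 -0.0742
```

Mallet stands upright on the mat. This settled view agrees with the top view to about 1 mm: blue (.492,.027), orange (.509,-.119), peg (.628,-.033). I'll turn the jaws along the rack's x so the fingers stay clear of the neighbouring tins and above the rail.

>>> step_arm --motion '[[[-1, 0, 0.2], -7, 1], [[-2, 0, 0.5], -14, 1], [[-3, 0, 0.8], -21, 1], [[-4, 0, 1], -28, 1], [[-5, 0, 1.2], -35, 1]]'

```text
t: 12.88
tcp_pos: [0.4915, 0.0261, 0.3978]
ee_rot: [[0.654, 0.0, 0.757], [-0.757, 0.0, 0.654], [0.0, -1.0, 0.0]]
force: [-0.2, -0.3, 0.6]
width: 1.003
```

>>> step_arm --motion '[[[0, 0, 0], -7, 1], [[0, 0, 0], -14, 1], [[0, 0, 0], -21, 1], [[0, 0, 0], -28, 1], [[0, 0, 0], -35, 1]]'

```text
t: 13.3
tcp_pos: [0.4914, 0.0257, 0.3978]
ee_rot: [[0.97, 0.0, 0.245], [-0.245, 0.0, 0.97], [0.0, -1.0, 0.0]]
force: [-0.4, -0.5, 0.9]
width: 1.002
```

>>> step_arm --motion '[[[0, 0, 0], -7, 1], [[0, 0, 0], -14, 1], [[0, 0, 0], -20, 1], [[0, 0, 0], -20, 1], [[0, 0, 0], -20, 1]]'

```text
t: 13.72
tcp_pos: [0.4915, 0.0254, 0.3978]
ee_rot: [[0.996, 0.0, -0.092], [0.092, 0.0, 0.996], [0.0, -1.0, 0.0]]
force: [-1.3, -0.7, 0.0]
width: 1.002
```

```bash
python3 - <<'E'
from h import *
go((.4918,.0268,.073),5.6)
E
```

```text
shift cm [ 0.04 15.78  0.13] turn -0.32 | grasp pt [0.4915 0.0254 0.2308] head 5.28 f [-1.3 -0.7  0. ] w 1.002 t 13.72
```

>>> step_arm --motion '[[[0, 4, 0.1], -0.3, 1], [[0, 8, 0.1], -0.3, 1], [[0, 12, 0.1], -0.3, 1], [[0, 14.5, 0.1], -0.3, 1], [[0, 15.8, 0.1], -0.3, 1]]'

```text
t: 14.13
tcp_pos: [0.4899, 0.0265, 0.2363]
ee_rot: [[0.995, -0.006, -0.096], [0.096, 0.001, 0.995], [-0.005, -1.0, 0.002]]
force: [0.7, 0.1, 0.5]
width: 0.998
```

>>> step_arm --motion '[[[0, 0, 0], 0, 0.6], [[0, 0, 0], 0, 0.6], [[0, 0, 0], 0, 0.6], [[0, 0, 0], 0, 0.6], [[0, 0, 0], 0, 0.6]]' --newtons 15

```text
t: 14.55
tcp_pos: [0.4917, 0.026, 0.2408]
ee_rot: [[0.995, 0.002, -0.099], [0.099, -0.0, 0.995], [0.002, -1.0, -0.0]]
force: [-0.6, 0.7, -1.8]
width: 0.816
```

```bash
python3 - <<'E'
from h import *
go((.6445,.0074,.073),5.6)
E
```

```text
shift cm [14.99  0.1  -3.36] turn 0.1 | grasp pt [0.492  0.026  0.0738] head 5.7 f [-0.6  0.7 -1.8] w 0.816 t 14.55
```

>>> step_arm --motion '[[[1, 0, -0.7], 0, 0.6], [[3, 0, -2], 0, 0.6], [[5, 0, -3], 0, 0.6], [[7, 0, -3.4], 0, 0.6], [[9, 0, -3.4], 0, 0.6]]' --newtons 15

```text
t: 14.97
tcp_pos: [0.5855, 0.0, 0.2403]
ee_rot: [[0.995, 0.001, -0.098], [0.098, -0.001, 0.995], [0.0, -1.0, -0.001]]
force: [-3.3, -0.3, 0.4]
width: 0.814
```

>>> step_arm --motion '[[[1, 0, 0], 0, 0.6], [[2, 0, 0], 0, 0.6], [[3, 0, 0], 0, 0.6], [[4, 0, 0], 0, 0.6], [[4, 0, 0], 0, 0.6]]'

```text
t: 15.38
tcp_pos: [0.6259, 0.005, 0.2404]
ee_rot: [[0.995, 0.003, -0.099], [0.099, -0.0, 0.995], [0.003, -1.0, -0.001]]
force: [3.6, 0.4, 0.1]
width: 0.816
```

```bash
python3 - <<'E'
from h import *
go((.6445,.0074,.073),5.6)
im=optics.grab_frame("wrist");sc=optics.grab_frame("scene")
cv2.imwrite("pics/w8.png",np.vstack([cv2.resize(im,(480,300)),cv2.resize(sc[150:310,240:420],(338,300))[:, :] if 0 else cv2.resize(sc[150:310,240:420],(480,300))])[:,:,::-1])
E
```

```text
shift cm [1.82 0.05 0.06] turn 0.1 | grasp pt [0.6264 0.005  0.0734] head 5.7 f [3.6 0.4 0.1] w 0.816 t 15.38
```

View pics/w8.png

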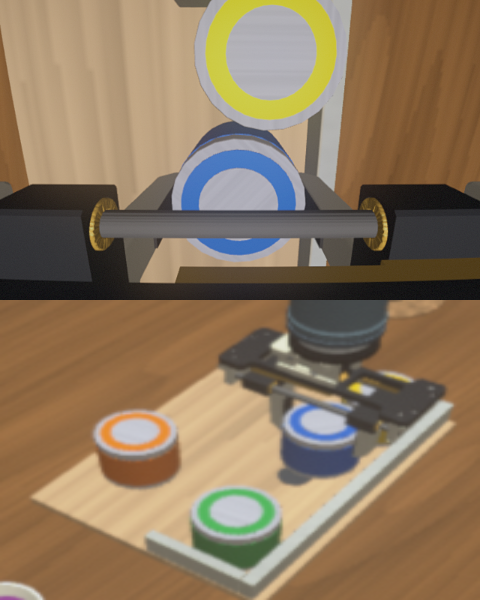

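Blue is held upright, sliding into the gap beside yellow with a clear gap, about 18 mm from the rail. I've viewed 11 pictures.

>>> step_arm --motion '[[[0.6, 0, 0], 0, 0.6], [[1.1, 0, 0], 0, 0.6], [[1.5, 0, 0], 0, 0.6], [[1.7, 0, 0], 0, 0.6], [[1.8, 0, 0], 0, 0.6]]'

```text
t: 15.9
tcp_pos: [0.6416, 0.0069, 0.2403]
ee_rot: [[0.995, -0.002, -0.1], [0.1, -0.0, 0.995], [-0.002, -1.0, -0.0]]
force: [-7.1, -1.0, 7.6]
width: 0.812
```

>>> step_arm --motion '[[[0.1, 0, 0], 0, 0.6], [[0.2, 0, 0], 0, 0.6], [[0.2, 0, 0], 0, 0.6]]'

```text
t: 16.15
tcp_pos: [0.6435, 0.0071, 0.2403]
ee_rot: [[0.995, -0.002, -0.1], [0.1, -0.0, 0.995], [-0.002, -1.0, -0.0]]
force: [-5.0, -0.6, 7.1]
width: 0.814
```

>>> step_arm --motion '[[[0.1, 0, 0], 0, 0.6], [[0.2, 0, 0], 0, 0.6], [[0.2, 0, 0], 0, 0.6]]'

```text
t: 16.4
tcp_pos: [0.6446, 0.0072, 0.2404]
ee_rot: [[0.995, -0.004, -0.1], [0.1, -0.0, 0.995], [-0.004, -1.0, 0.0]]
force: [-9.8, -1.2, 9.8]
width: 0.811
```

>>> step_arm --motion '[[[0.1, 0, 0], 0, 0.6], [[0.2, 0, 0], 0, 0.6], [[0.2, 0, 0], 0, 0.6]]'

```text
t: 16.65
tcp_pos: [0.6454, 0.0073, 0.2403]
ee_rot: [[0.995, -0.008, -0.1], [0.1, -0.001, 0.995], [-0.008, -1.0, 0.0]]
force: [-15.8, -2.5, 13.6]
width: 0.817
```

Force rises as motion stalls, so blue is against the rail. I'll release, lift and go over to orange.

>>> step_arm --motion '[[[-0.1, 0, 0], 0, 1], [[-0.2, 0, 0], 0, 1], [[-0.3, 0, 0], 0, 1], [[-0.3, 0, 0], 0, 1], [[-0.3, 0, 0], 0, 1]]'

```text
t: 17.07
tcp_pos: [0.6454, 0.0072, 0.2398]
ee_rot: [[0.995, 0.001, -0.1], [0.1, 0.0, 0.995], [0.001, -1.0, -0.0]]
force: [-0.0, -0.2, -0.5]
width: 0.999
```

>>> step_arm --motion '[[[0, -1, 0], 0, 1], [[0, -3, 0], 0, 1], [[0, -6, 0], 0, 1], [[0, -9, 0], 0, 1], [[0, -12, 0], 0, 1]]'

```text
t: 17.48
tcp_pos: [0.6451, 0.0073, 0.3617]
ee_rot: [[0.995, 0.0, -0.1], [0.1, 0.0, 0.995], [0.0, -1.0, 0.0]]
force: [0.7, 0.6, 0.2]
width: 0.999
```

>>> step_arm --motion '[[[-2.5, 0, -2], 0, 1], [[-5.5, 0, -4.5], 0, 1], [[-8.5, 0, -7], 0, 1], [[-11.5, 0, -9], 0, 1], [[-14.5, 0, -11], 0, 1]]'

```text
t: 17.9
tcp_pos: [0.5106, -0.1175, 0.3606]
ee_rot: [[0.995, 0.001, -0.1], [0.1, -0.001, 0.995], [0.001, -1.0, -0.001]]
force: [0.1, -0.4, 0.4]
width: 1.0
```

>>> step_arm --motion '[[[0, 0, 0], 0, 1], [[0, 0, 0], 0, 1], [[0, 0, 0], 0, 1], [[0, 0, 0], 0, 1]]'

```text
t: 18.23
tcp_pos: [0.5127, -0.1162, 0.3602]
ee_rot: [[0.995, 0.001, -0.1], [0.1, -0.0, 0.995], [0.001, -1.0, -0.0]]
force: [-0.8, 0.6, -0.4]
width: 0.998
```

```bash
cat > lids.py <<'E'
from h import *
def lids(n="top"):
    im=optics.grab_frame(n);c=cam(n);hsv=cv2.cvtColor(im,cv2.COLOR_RGB2HSV);save("l_%s_%d"%(n,monitor.sense()['t']*100),im)
    y_=np.radians(5.6);X=np.array([np.cos(y_),np.sin(y_)]);Y=np.array([-X[1],X[0]])
    guess=dict(blue=(.6445,.0074),yellow=(.6364,.0865),green=(.6578,-.1509),orange=ORG)
    for k,p in guess.items():
        uv=proj(c,[(*p,.087)])[0]
        g=cv2.inRange(hsv,(0,0,120),(179,45,255));q=np.zeros_like(g);cv2.circle(q,tuple(int(round(v)) for v in uv),13,255,-1)
        N,l,st,ce=cv2.connectedComponentsWithStats(g&q)
        if N<2: print(k,"-");continue
        j=1+np.argmax(st[1:,4]);P=onz(c,[ce[j]],.087)[0][:2];v=P-np.array([.6483,-.031])
        print(k,st[j,4],P.round(4),"row x,y mm",(1000*X@v).round(1),(1000*Y@v).round(1))
E
python3 - <<'E'
import lids;from h import *
lids.ORG=(.509,-.119);lids.lids();go((.5093,-.1191,.073),5.6)
E
```

```text
blue 224 [0.6455 0.0082] row x,y mm 1.1 39.2
yellow 227 [0.6364 0.0865] row x,y mm -0.4 118.1
green 13 [ 0.67   -0.1451] row x,y mm 10.5 -115.6
orange 115 [ 0.4997 -0.1169] row x,y mm -156.3 -71.0
shift cm [-0.4  12.   -0.27] turn 0.2 | grasp pt [ 0.5129 -0.116   0.193 ] head 5.8 f [0.1 0.6 0.9] w 0.999 t 18.28
```

Blue sits at the rail (x 1.1, y 39.2 mm). The green and orange readings are invalid because the arm hides both. Now orange.

>>> step_arm --motion '[[[-0.4, 3, -0.3], 0.2, 1], [[-0.4, 6.5, -0.3], 0.2, 1], [[-0.4, 9.5, -0.3], 0.2, 1], [[-0.4, 11.5, -0.3], 0.2, 1], [[-0.4, 12, -0.3], 0.2, 1]]'

```text
t: 18.7
tcp_pos: [0.5075, -0.1186, 0.236]
ee_rot: [[0.995, -0.006, -0.098], [0.098, 0.003, 0.995], [-0.006, -1.0, 0.004]]
force: [-0.1, 0.3, 0.1]
width: 0.998
```

>>> step_arm --motion '[[[0, 0, 0], 0, 0.6], [[0, 0, 0], 0, 0.6], [[0, 0, 0], 0, 0.6], [[0, 0, 0], 0, 0.6], [[0, 0, 0], 0, 0.6]]' --newtons 15

```text
t: 19.12
tcp_pos: [0.5086, -0.1201, 0.2411]
ee_rot: [[0.995, 0.002, -0.096], [0.096, -0.001, 0.995], [0.002, -1.0, -0.001]]
force: [-0.4, 1.1, 2.9]
width: 0.817
```

```bash
python3 - <<'E'
from h import *
go((.6523,-.0716,.073),5.6)
E
```

```text
shift cm [14.73  0.14  3.46] turn -0.07 | grasp pt [ 0.509  -0.1202  0.0741] head 5.53 f [-0.4  1.1  2.9] w 0.817 t 19.12
```

>>> step_arm --motion '[[[1, 0, 0.7], 0, 0.6], [[3, 0, 2], 0, 0.6], [[5, 0, 3], 0, 0.6], [[7, 0, 3.4], 0, 0.6], [[9, 0, 3.4], 0, 0.6]]'

```text
t: 19.53
tcp_pos: [0.5943, -0.0765, 0.241]
ee_rot: [[0.995, -0.002, -0.097], [0.097, -0.0, 0.995], [-0.002, -1.0, 0.0]]
force: [-7.3, -0.7, 7.4]
width: 0.81
```

>>> step_arm --motion '[[[1, 0, 0], 0, 0.6], [[2, 0, 0], 0, 0.6], [[3, 0, 0], 0, 0.6], [[4, 0, 0], 0, 0.6], [[4, 0, 0], 0, 0.6]]'

```text
t: 19.95
tcp_pos: [0.6357, -0.0737, 0.241]
ee_rot: [[0.995, 0.003, -0.096], [0.096, -0.001, 0.995], [0.003, -1.0, -0.001]]
force: [1.3, 1.2, 4.8]
width: 0.814
```

```bash
python3 - <<'E'
from h import *
go((.6523,-.0716,.073),5.6)
E
```

```text
shift cm [1.62 0.1  0.06] turn -0.07 | grasp pt [ 0.6362 -0.0738  0.074 ] head 5.53 f [1.3 1.2 4.8] w 0.814 t 19.95
```

>>> step_arm --motion '[[[0.6, 0, 0], 0, 0.6], [[1.1, 0, 0], 0, 0.6], [[1.4, 0, 0], 0, 0.6], [[1.6, 0, 0], 0, 0.6], [[1.6, 0, 0], 0, 0.6]]'

```text
t: 20.37
tcp_pos: [0.6494, -0.0723, 0.241]
ee_rot: [[0.995, -0.002, -0.096], [0.096, -0.0, 0.995], [-0.002, -1.0, -0.0]]
force: [-6.6, -0.1, 7.5]
width: 0.814
```

>>> step_arm --motion '[[[0.1, 0, 0], 0, 0.6], [[0.2, 0, 0], 0, 0.6], [[0.2, 0, 0], 0, 0.6]]'

```text
t: 20.62
tcp_pos: [0.651, -0.0722, 0.241]
ee_rot: [[0.995, -0.002, -0.096], [0.096, -0.0, 0.995], [-0.002, -1.0, -0.0]]
force: [-7.2, -1.1, 7.3]
width: 0.814
```

>>> step_arm --motion '[[[0.1, 0, 0], 0, 0.6], [[0.2, 0, 0], 0, 0.6], [[0.2, 0, 0], 0, 0.6]]'

```text
t: 20.87
tcp_pos: [0.6522, -0.072, 0.241]
ee_rot: [[0.995, -0.005, -0.096], [0.096, -0.001, 0.995], [-0.005, -1.0, -0.0]]
force: [-11.5, -1.0, 10.7]
width: 0.814
```

>>> step_arm --motion '[[[0.1, 0, 0], 0, 0.6], [[0.2, 0, 0], 0, 0.6], [[0.2, 0, 0], 0, 0.6]]'

```text
t: 21.12
tcp_pos: [0.653, -0.072, 0.2409]
ee_rot: [[0.995, -0.009, -0.097], [0.097, -0.001, 0.995], [-0.009, -1.0, 0.0]]
force: [-15.3, -2.8, 13.6]
width: 0.817
```

>>> step_arm --motion '[[[-0.1, 0, 0], 0, 1], [[-0.2, 0, 0], 0, 1], [[-0.3, 0, 0], 0, 1], [[-0.3, 0, 0], 0, 1], [[-0.3, 0, 0], 0, 1]]'

```text
t: 21.53
tcp_pos: [0.6533, -0.0719, 0.2399]
ee_rot: [[0.995, 0.001, -0.096], [0.096, -0.0, 0.995], [0.001, -1.0, -0.0]]
force: [-0.8, 0.2, 1.2]
width: 0.998
```

>>> step_arm --motion '[[[0, -1, 0], 0, 1], [[0, -3, 0], 0, 1], [[0, -6, 0], 0, 1], [[0, -9, 0], 0, 1], [[0, -13, 0], 0, 1]]'

```text
t: 21.95
tcp_pos: [0.6527, -0.0716, 0.3695]
ee_rot: [[0.995, -0.004, -0.096], [0.096, 0.001, 0.995], [-0.004, -1.0, 0.001]]
force: [0.8, -0.2, -0.8]
width: 1.0
```

>>> step_arm --motion '[[[-4, 0, 0], 0, 1], [[-8, 0, 0], 0, 1], [[-12, 0, 0], 0, 1], [[-16, 0, 0], 0, 1], [[-20, 0, 0], 0, 1]]'

```text
t: 22.37
tcp_pos: [0.4523, -0.0909, 0.3704]
ee_rot: [[0.995, 0.001, -0.097], [0.097, -0.001, 0.995], [0.001, -1.0, -0.001]]
force: [-0.4, -0.3, 0.1]
width: 1.001
```

>>> step_arm --motion '[[[-4, 0, 0], 0, 1], [[-8, 0, 0], 0, 1], [[-11, 0, 0], 0, 1], [[-12, 0, 0], 0, 1], [[-12, 0, 0], 0, 1]]'

```text
t: 22.78
tcp_pos: [0.3331, -0.1025, 0.3706]
ee_rot: [[0.996, 0.001, -0.094], [0.094, -0.001, 0.996], [0.001, -1.0, -0.001]]
force: [0.1, 0.3, 0.2]
width: 1.003
```

```bash
python3 - <<'E'
import lids;from h import *
lids.ORG=(.6523,-.0716);lids.lids();s=monitor.sense();print(s['tcp_pos'],s['force'],s['t'])
t=optics.grab_frame("top");sc=optics.grab_frame("scene")
cv2.imwrite("pics/fin.png",np.vstack([t[90:310,140:500].repeat(2,0).repeat(2,1)[:300,:720] if 0 else cv2.resize(t[100:290,140:500],(560,296)),cv2.resize(sc[90:340,150:450],(560,300))[:, :]])[:,:,::-1])
E
```

```text
blue 224 [0.6455 0.0082] row x,y mm 1.1 39.2
yellow 228 [0.6363 0.0864] row x,y mm -0.5 118.0
green 236 [ 0.6577 -0.151 ] row x,y mm -2.3 -120.3
orange 231 [ 0.6537 -0.0707] row x,y mm 1.5 -40.1
[ 0.33465874 -0.1029558   0.37076354] [-0.0213968  -0.65667152  0.04362406] 22.8333
```

View pics/fin.png

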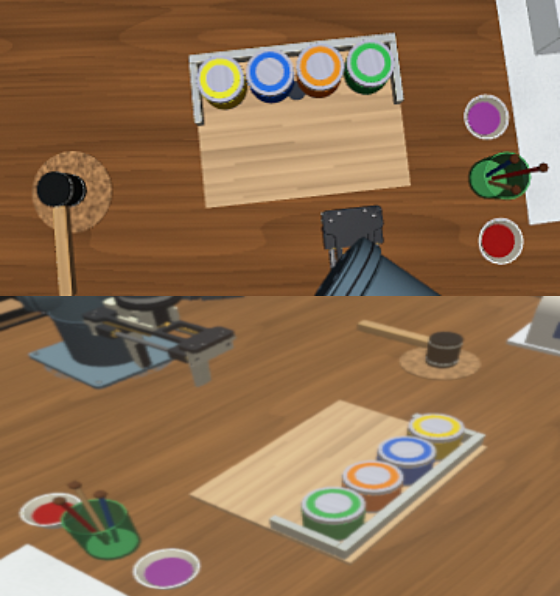

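```bash
python3 -c "
from workcell import job;print(job.hand_in())"
```

```text
the job is handed in; nothing more can be done
None
```

I did the three steps in the order asked and handed the job in at about 23 s.

- **Peg:** I knocked it down with one brisk blow of the mallet's face, commanded at about 0.45 m/s. Pictures afterwards show only the dark hole, with no red above the board. I could not read the peg's depth directly.
- **Mallet:** It stands upright with its head on the cork mat. It slipped about 2–3 mm in the grip during the blow. I set it down by watching the wrist force and pressed about 12 N onto the mat before letting go.
- **Tins:** I slid blue and orange into the gap and pressed each against the rail with about 15 N.

The last check from the top camera gave these positions along the row, where x = 0 means touching the rail:

| Tin | x (mm) | y (mm) |
|---|---|---|
| Yellow | -0.5 | 118.0 |
| Blue | 1.1 | 39.2 |
| Orange | 1.5 | -40.1 |
| Green | -2.3 | -120.3 |

All four tins stand upright, and the jar and dishes look untouched. The arm was clear of everything, with the force reading near zero.

Some readings disagreed. Green may stand 2–4 mm off the rail, as it did at the start, and I left it there. Two early wrist-camera measurements were 6–8 mm off because the arm was still settling, so I dropped them. Readings taken once the arm was still agreed with the top camera to about 1 mm on the two waiting tins and the peg.

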